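Make up a lunch tray and a tasting tray

ROBOT

A 6-joint arm with a two-finger parallel gripper is mounted at the origin on a cart in front of the work surface, level with it; the furniture and walls round the work are solid. World frame = base frame: x ahead of the robot, y to its left, z up, the work surface at z = 0. Lengths are in mm, angles in degrees, forces in N, time in s.
With the tool pointing down it reaches from about 325 to 925 mm from the base axis. Payload 3.1 kg.
Tool frame: the origin (TCP) lies at the very end of the fingers, on their centre line; the grasp point (between the pads) lies grasp_offset behind it (grasp_offset is the distance from the TCP to the grasp point, in mm); z points along the fingers, y is the line along which they close (so a half turn about z gives the same grasp; the last joint's range is limited). The gripper opens to 85 mm and grips with 20 to 120 N. Pads are 22 mm wide; open, the fingers measure 114 mm over their backs; the gripper's body (76 mm by 85 mm) begins 54 mm behind the grasp point. The pads swing forward as they close: fully open they stand 13 mm farther back than shut.
Start: joints at [62.613, 12.427, 92.441, -0, 75.132, -6.429], TCP at [223.543, 583.668, 231.3] pointing down, gripper open.
Joint ranges: [-157.48, 157.48], [-44.54, 120.13], [17.64, 146.25], [-64.5, 244.5], [7.68, 150.69], [-147.95, 147.95]. Speed limits (degrees/s): [159.86, 159.86, 180, 180, 180, 180].

INTERFACE

Orientations are given as [roll, pitch, yaw] about the fixed x, y, z axes, in that order (R = Rz(yaw) Ry(pitch) Rx(roll)).
In Python, from station import * gives the robot as it stands. Calls block until the motion is done:
- goto(position, orientation): joint-space move of the TCP to a pose.
- move_l(position, attitude=None, speed=150): straight line of the TCP; attitude=None keeps the orientation; speed is the mean speed in mm/s.
- move_j(angles): joint-space move.
- grip(opening, squeeze=None): finger opening in mm; squeeze is the grip in N (None keeps the last); returns when the fingers have stopped.
- wait(seconds).
- solve_ik(position, orientation): joint angles nearest the present ones, or None.
- get_obs(): the state.
- get_image(name): name is "scene" or "top" or "wrist"; returns the picture (420x560x3 uint8, red, green, blue); there is no depth.
- get_calibration(name): a dict with "fx", "fy", "cx", "cy" (pixels), "R" (3x3) and "t" (3): a world point X has camera coordinates R X + t; the wrist camera has in their place "mount" (4x4, takes a point from camera to tool coordinates, whose origin is the TCP and whose axes are the flange's). Camera axes: x right, y down, z forward; pixel columns grow to the right and rows downward; lengths in mm; the calibration is good to about 2 mm. The wrist camera is an equidistant fisheye: a pixel r from the principal point sees the ray r / f radians off the axis. A picture is of the moment at which its call begins: read the wrist's pose just before it. get_calibration takes no time and is no camera call.
A pose or a line that the arm cannot do raises Unreachable and nothing moves.
- sign_off(): hands the job in; it is judged then, once.
Trained networks look in the newest picture that a camera, given by its name, has taken for a name from the list of things; names that differ only in an ending like _2 or _b are one class to them, and where a whole thing is asked for, a point or a joint stands for the part that bears it (a point fixed in the world has none). Each returns a list of dicts, best first, with "score" (0 to 1); they miss things now and then, are a little off and sometimes report something else, mostly with a low value. They report only what shows in the picture. A call takes as long as a camera call.
- spot_in(name, camera): "extent" ([centre column, centre row, width, height] in pixels, round what is visible of it).
- regions_of(name, camera): "region" (420x560 bool, what is visible of it) and "extent" ([centre column, centre row, width, height] in pixels, round what is visible of it).
The state is a dict: "t": time; "joint_pos": joint angles; "qvel": joint speeds; "effort": joint torques, N m; "tcp_pos": TCP position; "ee_rot": TCP orientation; "wrist_force": force on the tool from outside, world axes, zero at the start; "moment": the same for the moment, N m; "grip_width": finger opening in mm; "grip_force": force on a finger pad.
Only numpy, scipy, OpenCV 4.12 (cv2) and the standard library are available. Lean on these libraries where they do the work, as an engineer would, in place of code of your own. Each camera call takes 0.05 s, during which the arm holds its last target. There are 200 camera calls.

TASK

Make up the two table kits from the stock in the open part of the counter, right of the trays. The rectangular tray gets one tasting spoon lying in its long trough and the salt shaker and the toothpick glass standing in its two pockets, one in each, either way round; the round tray gets the other tasting spoon lying in its trough and the stem glass standing in its ring. Keep the glass upright on the way and leave the stamp and the sugar dish where they are.

Things in the scene. Friction and masses are not known exactly. Their poses are not given: they have to be found in the camera images.
- square_tray: rectangular light-wood tray with dark lips, fixed, 130 (x) x 150 (y) mm; origin at the centre of its underside, z up. Floor at 5 mm, low lips to 8 mm. In its -x part one long trough (x -60 to -12, y -70 to 70, mid line x -36 mm) for a spoon lying along the tray's y; in its +x part two equal square pockets, 68 mm inside, centred at (26, 36) and (26, -36) mm
- round_tray: round light-wood tray with dark lips, fixed, 180 mm across; origin at the centre of its underside, z up. Floor at 5 mm, rim, ring and rails to 8 mm. A raised ring, 84 mm inside, centred at its (30, 0) mm, takes a glass's foot. Beside it, between straight rails at x -68 and -22 mm, a trough for a spoon lying along the tray's y, centre (-45, 0) mm, 46 mm wide, about 110 mm long
- salt_shaker: clear glass salt shaker with a metal cap, upright, round, 39 mm across, 76 mm tall; origin at the centre of its underside. It is the nearer one, in the open part of the counter (a second one, never needed, is fixed at the back behind the dish stacks)
- toothpick_glass: small round glass with wooden toothpicks standing in it, 42 mm across, the glass 50 mm tall, the picks to 66 mm; origin at the centre of its underside. The nearer one, in the open part of the counter (another is fixed at the back behind the dish stacks)
- stem_glass: clear stem glass standing upright, 156 mm tall; foot 62 mm across, thin stem up to 36 mm, bowl from there to the top, 64 mm across at its widest (from about 95 mm height up, where it can be gripped at 115 mm); origin at the centre of its underside
- spoon_a: one of two identical white porcelain tasting spoons lying on the counter, 79 mm long (along its y, bowl at +y), 21 mm wide (x), 14 mm high; origin at the centre of its underside. It can be gripped across its width at its middle, but only low down: fingertips 2 to 5 mm above the counter (at 8 mm they slip off)
- spoon_b: the other white porcelain tasting spoon, same size and axes; the two are interchangeable
- stamp: rubber stamp with a brown turned handle, upright, foot 25 x 45 mm, 66 mm tall; origin at the centre of its underside. The nearer one (another is fixed at the back): stands among the stock but belongs to neither tray: not to be moved
- sugar_dish: round glass dish of sugar cubes, 74 mm across, 30 mm tall, behind the stock; origin at the centre of its underside. Not to be moved

How it is judged:
By the outcome, as a careful person would: the job done as asked, in the order asked, and still so for the second after the job is handed in, with the robot touching nothing.
It also fails if it takes over 144 s, if anything falls off the work surface, if the arm or the gripper's body presses on something with over 40 N, if the wrist force passes 120 N, or if a joint passes its speed limit or range.

## Working session

There is one attempt and no reset: what is moved stays moved. The work goes in short steps, each a Python script; the robot and the scene stay as the last script left them, time stands still between calls to the robot, and variables do not carry over. Pictures are saved under pics/ and viewed, at most 14 in all, crops included, and the job is handed in when it is done.

```bash
ls; mkdir -p pics; python3 - <<'E'
from station import *
import cv2,numpy as np
for n in("top","scene"):
    im=get_image(n); cv2.imwrite(f"pics/{n}0.png",im[:,:,::-1])
    for k in["square_tray","round_tray","salt_shaker","toothpick_glass","stem_glass","spoon_a","stamp","sugar_dish"]:
        print(n,k,[(np.round(d["extent"]).astype(int).tolist(),round(d["score"],2)) for d in spot_in(k,n)][:4])
    c=get_calibration(n);print({k:np.round(v,3).tolist() for k,v in c.items()})
c=get_calibration("wrist");print({k:np.round(v,3).tolist() for k,v in c.items()})
o=get_obs();print(o)
try:print(grasp_offset)
except Exception as e:print(e)
E
```

```text
pics
top square_tray [([252, 209, 65, 57], 0.8)]
top round_tray [([158, 222, 74, 72], 0.91)]
top salt_shaker [([309, 159, 18, 15], 0.67)]
top toothpick_glass [([397, 203, 22, 21], 0.6)]
top stem_glass [([256, 141, 28, 39], 0.82)]
top spoon_a [([327, 246, 19, 20], 0.71), ([365, 271, 23, 31], 0.44), ([255, 141, 28, 38], 0.42)]
top stamp [([357, 169, 20, 13], 0.63)]
top sugar_dish [([347, 131, 27, 30], 0.66)]
{'fx': 427.412, 'fy': 427.412, 'cx': 275.676, 'cy': 199.923, 'R': [[0.005, -1.0, 0.012], [-0.997, -0.006, -0.076], [0.076, -0.012, -0.997]], 't': [-132.892, 557.564, 996.951]}
scene square_tray [([262, 214, 71, 36], 0.75)]
scene round_tray [([210, 186, 54, 28], 0.96)]
scene salt_shaker [([328, 213, 14, 29], 0.94), ([354, 269, 25, 32], 0.61)]
scene toothpick_glass [([356, 269, 21, 31], 0.61)]
scene stem_glass [([310, 178, 24, 58], 0.94)]
scene spoon_a [([272, 257, 15, 15], 0.49)]
scene stamp [([349, 240, 7, 26], 0.72)]
scene sugar_dish [([374, 232, 31, 25], 0.93)]
{'fx': 432.884, 'fy': 432.884, 'cx': 278.692, 'cy': 205.906, 'R': [[0.805, -0.593, 0.024], [-0.279, -0.414, -0.866], [0.
[... 236 characters left out ...]
.0, 1.0]]}
{'t': 0.9, 'joint_pos': array([ 6.26113689e+01,  1.24255652e+01,  9.24386976e+01, -1.87460906e-03,
        7.51344016e+01, -6.42973271e+00]), 'qvel': array([ 0.04613706, -0.04323876, -0.09218013, -0.01863758, -0.00658595,
       -0.07253474]), 'effort': array([-1.21189428e-04, -3.96880567e+01, -3.04261279e+01, -1.92052157e-04,
        6.85532668e-04, -1.69667480e-06]), 'tcp_pos': array([223.57054797, 583.66602962, 231.34186032]), 'ee_rot': array([1.79998876e+02, 1.95004960e-03, 1.59041583e+02]), 'wrist_force': array([ 0.48836175, -0.08981898, -0.25281074]), 'moment': array([0.02566832, 0.02411049, 0.00210526]), 'grip_force': 0.0, 'grip_width': 85.69927707919541}
18.700000000000003
```

```bash
python3 - <<'E'
import cv2
im=cv2.imread("pics/top0.png")[90:310,100:430]
cv2.imwrite("pics/top0c.png",cv2.resize(im,(800,533),interpolation=cv2.INTER_CUBIC))
im=cv2.imread("pics/scene0.png")[120:320,160:430]
cv2.imwrite("pics/scene0c.png",cv2.resize(im,(800,592),interpolation=cv2.INTER_CUBIC))
E
```

```text
(no output)
```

View pics/top0c.png

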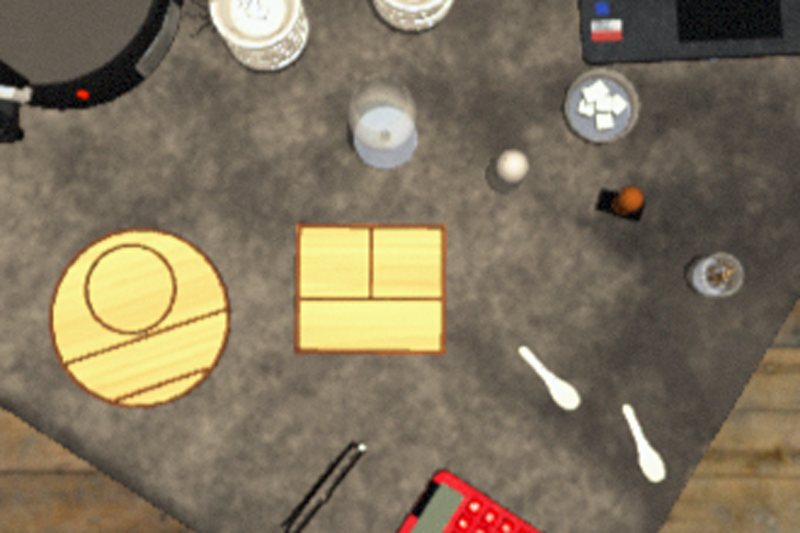

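View pics/scene0c.png

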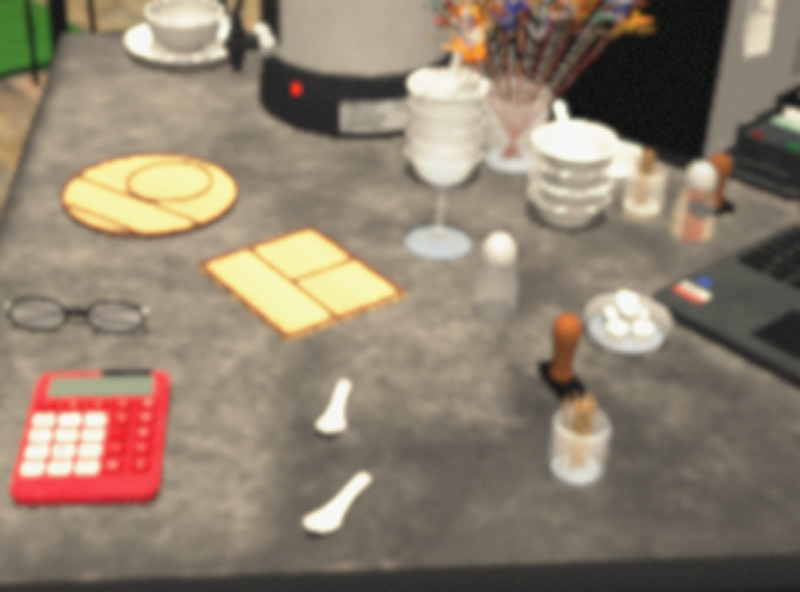

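The top view shows the round tray at crop (140,318), with its trough toward the robot and tilted about 18°. The square tray is at (371,289), axis-aligned, trough on the near side. The spoons are at (550,378) and (645,443), the stem glass foot at (385,138), the salt at (505,175), the toothpick glass at (715,275) and the stamp at (620,205).

Next I convert these to world coordinates.

```bash
cat > h.py <<'E'
from station import *
import numpy as np,cv2
from scipy.optimize import least_squares
def back(cam,px,z):
    c=get_calibration(cam);R=np.array(c["R"]);t=np.array(c["t"])
    px=np.atleast_2d(px).astype(float)
    d=np.c_[(px[:,0]-c["cx"])/c["fx"],(px[:,1]-c["cy"])/c["fy"],np.ones(len(px))]@R
    C=-R.T@t
    return (C+d*((z-C[2])/d[:,2])[:,None])[:,:2]
def proj(cam,X):
    c=get_calibration(cam);p=np.array(c["R"])@np.array(X).T+np.array(c["t"])[:,None]
    return np.c_[c["fx"]*p[0]/p[2]+c["cx"],c["fy"]*p[1]/p[2]+c["cy"]]
def cyl(xy,prof):   # prof: list of (z,r)
    a=np.linspace(0,2*np.pi,48)
    return np.vstack([np.c_[xy[0]+r*np.cos(a),xy[1]+r*np.sin(a),np.full(48,z)] for z,r in prof])
E
python3 - <<'E'
from h import *
get_image("top")
im=cv2.imread("pics/top0.png");hsv=cv2.cvtColor(im,cv2.COLOR_BGR2HSV)
# trays
for k in("square_tray","round_tray"):
    m=regions_of(k,"top")[0]["region"]
    w=back("top",np.argwhere(m)[:,::-1],8)
    print(k,w.mean(0),w.min(0),w.max(0),"rect",cv2.minAreaRect(w.astype(np.float32)))
# spoons
m=((hsv[:,:,1]<50)&(hsv[:,:,2]>150)).astype(np.uint8); m[:225]=0;m[:,:300]=0;m[:,385:]=0
n,l,s,c=cv2.connectedComponentsWithStats(m)
for i in range(1,n):
    if s[i,4]<30: continue
    px=np.argwhere(l==i)[:,::-1];w=back("top",px,8);r=cv2.minAreaRect(w.astype(np.float32))
    u,sv,vt=np.linalg.svd(w-w.mean(0));a=vt[0];p=(w-w.mean(0))@a
    if a[0]>0:a=-a;p=-p      # bowl is the nearer end (-x)
    mid=w.mean(0)+a*(p.max()+p.min())/2
    print("spoon",s[i],"mid",mid,"bowl dir",np.degrees(np.arctan2(a[1],a[0])),"len",np.ptp(p),"rect",r)
prof={"salt_shaker":[(0,19.5),(76,14)],"toothpick_glass":[(0,21),(50,21),(66,10)],"stem_glass":[(0,31),(95,32),(156,30)],"stamp":[(0,17),(66,9)],"sugar_dish":[(0,37),(30,37)]}
box={"top":{"salt_shaker":[309,159,18,15],"toothpick_glass":[397,203,22,21],"stem_glass":[256,141,28,39],"stamp":[357,169,20,13],"sugar_dish":[347,131,27,30]},
"scene":{"salt_shaker":[328,213,14,29],"toothpick_glass":[356,269,21,31],"stem_glass":[310,178,24,58],"stamp":[349,240,7,26],"sugar_dish":[374,232,31,25]}}
for k in prof:
    for cams in(["top"],["scene"],["top","scene"]):
        def f(xy):
            r=[]
            for c in cams:
                p=proj(c,cyl(xy,prof[k]));r+=list((p.max(0)+p.min(0))/2-box[c][k][:2])
            return r
        s=least_squares(f,back("top",box["top"][k][:2],20)[0]);print(k,cams,s.x.round(1),np.round(s.fun,1))
E
```

```text
square_tray [538.6973823  -74.20334022] [ 474.22194064 -148.07810082] [603.00390985   0.90917474] rect ((538.612548828125, -73.40431213378906), (128.0920867919922, 149.0596160888672), 0.2749773859977722)
round_tray [508.25252901 154.69797144] [418.81411542  63.43493877] [596.38470246 245.62935678] rect ((508.8577575683594, 154.95953369140625), (179.64492797851562, 179.10064697265625), 39.21202087402344)
spoon [314 233  25  26 198] mid [ 450.92342422 -250.79313479] bowl dir -136.5745070471556 len 81.03429718053565 rect ((450.3312683105469, -250.19129943847656), (80.99850463867188, 20.402694702148438), 45.23287582397461)
spoon [357 257  18  32 199] mid [ 386.50134711 -343.24572425] bowl dir -156.38086577916337 len 81.23964362424056 rect ((386.0700378417969, -342.3921813964844), (81.28219604492188, 20.423194885253906), 26.435089111328125)
spoon [304 322   6   7  30] mid [ 261.96647631 -204.14861399] bowl dir 150.41216932790155 len 13.61707067745364 rect ((262.3297424316406, -203.91000366210938), (11.624726295471191, 13.281134605407715), 45.60970687866211)
spoon [310 327   7   7  31] mid
[... 704 characters left out ...]
8.  -212.9] [0. 0.]
salt_shaker ['top', 'scene'] [ 657.4 -211.2] [ 0.5 -0.4 -0.6 -0.2]
toothpick_glass ['top'] [ 551.8 -418.4] [ 0. -0.]
toothpick_glass ['scene'] [ 556.2 -413.7] [0. 0.]
toothpick_glass ['top', 'scene'] [ 553.  -416.8] [-0.7 -0.5 -0.   1.3]
stem_glass ['top'] [685.  -85.5] [0. 0.]
stem_glass ['scene'] [691.7 -91.4] [-0.  0.]
stem_glass ['top', 'scene'] [687.8 -87.7] [ 1.  -1.2 -2.  -0.1]
stamp ['top'] [ 635.7 -326.1] [0. 0.]
stamp ['scene'] [ 623.  -328.2] [0. 0.]
stamp ['top', 'scene'] [ 631.6 -325.2] [-0.4  1.7  1.7 -1.7]
sugar_dish ['top'] [ 727.6 -302.3] [0. 0.]
sugar_dish ['scene'] [ 716.1 -319.9] [0. 0.]
sugar_dish ['top', 'scene'] [ 726.5 -307.4] [ 2.1  0.5 -0.8 -3.5]
```

```bash
cat >> h.py <<'E'
SQ=np.array([538.7,-73.6]);RD=np.array([508.6,154.8]);RY=17.4
def tray(c,yaw,p):
    a=np.radians(yaw);return c+np.array([[np.cos(a),-np.sin(a)],[np.sin(a),np.cos(a)]])@np.array(p)
def st(s=""):
    o=get_obs();print(s,"t%.1f"%o["t"],o["tcp_pos"].round(1),"yaw%.1f"%o["ee_rot"][2],"F",o["wrist_force"].round(1),"w%.1f"%o["grip_width"],"gf%.1f"%o["grip_force"])
def pick(xy,yaw,z,open_,force,hi=120,lift=120):
    grip(open_); goto([*xy,hi],[180,0,yaw]); move_l([*xy,z+15],speed=200); move_l([*xy,z],speed=40); st("down")
    grip(0,force); st("gripped"); move_l([*xy,lift],speed=120); st("lifted")
def place(xy,yaw,z,open_,hi=120):
    goto([*xy,hi],[180,0,yaw]); move_l([*xy,z+20],speed=150); move_l([*xy,z],speed=30); st("placed")
    grip(open_); wait(.2); move_l([*xy,hi],speed=150); st("up")
def snap(cam,name,crop=None,scale=1):
    im=get_image(cam)[:,:,::-1]
    if crop: im=im[crop[1]:crop[3],crop[0]:crop[2]]
    cv2.imwrite("pics/"+name,cv2.resize(im,None,fx=scale,fy=scale,interpolation=cv2.INTER_CUBIC))
E
python3 - <<'E'
from h import *
grip(40); goto([450.6,-250.5,120],[180,0,44.2]); st()
snap("wrist","w1.png"); 
pick([450.6,-250.5],44.2,3,40,30); snap("wrist","w2.png")
E
```

```text
t4.6 [ 451.  -250.   120.1] yaw44.3 F [ 0.3 -0.1  0.2] w40.0 gf0.0
down t6.3 [ 450.4 -250.4    2.8] yaw44.2 F [-0.2  0.2  0. ] w39.9 gf0.0
gripped t6.7 [ 450.8 -250.7    3.3] yaw44.2 F [-0.9 -0.1  0.8] w14.9 gf28.9
lifted t7.8 [ 449.9 -250.   119. ] yaw44.2 F [ 1.2 -0.3 -0.3] w14.9 gf28.8
```

View pics/w2.png

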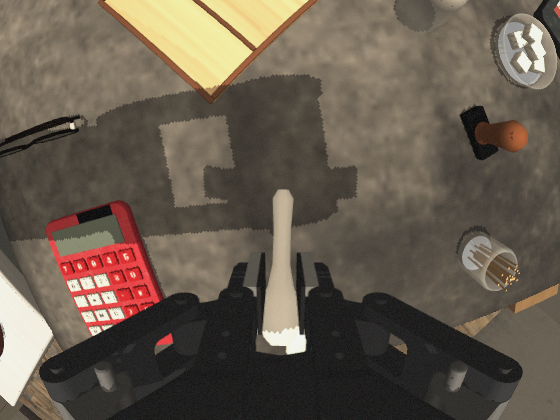

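The spoon is held straight between the fingers, with its handle at pixel (283,200–330). I place it in the square tray, then fetch the salt.

```bash
python3 - <<'E'
from h import *
place(tray(SQ,0,[-36,0]),90,9,26)
snap("top","t1.png",(190,120,430,300),3.3)
# salt: close along x+y diagonal avoiding neighbours; yaw 90 -> close along x
pick([657.2,-210.8],90,26,70,30,hi=160,lift=130)
place(tray(SQ,0,[26,36]),90,26+6,58,hi=150)
E
```

```text
placed t10.2 [502.7 -73.6   8.9] yaw90.0 F [-0.4 -0.  -0.4] w15.1 gf28.8
up t11.5 [501.8 -73.4 119.1] yaw90.0 F [ 0.1 -0.6  0.3] w26.1 gf0.0
down t14.2 [ 656.9 -210.7   25.6] yaw90.0 F [-0.4  0.2  0.6] w70.0 gf0.0
gripped t14.6 [ 657.5 -210.9   26.5] yaw90.0 F [-0.3  0.7  1.9] w36.5 gf30.2
lifted t15.6 [ 656.3 -210.4  128.7] yaw90.0 F [-0.3  0.  -0.5] w36.2 gf30.1
placed t18.0 [564.8 -37.6  31.9] yaw90.0 F [-1.2 -0.8 -0.4] w36.2 gf30.1
up t19.5 [563.7 -37.4 148.9] yaw90.0 F [-1.3  0.3 -0.3] w57.9 gf0.0
```

View pics/t1.png

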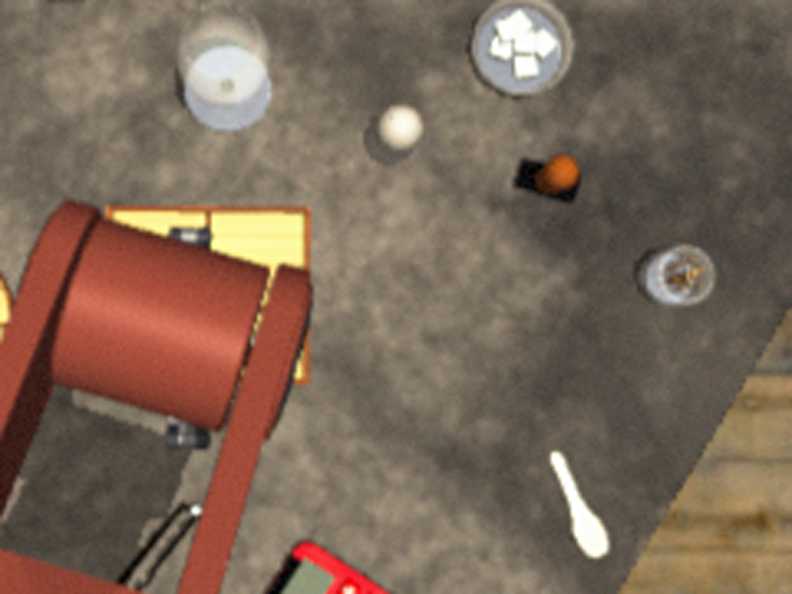

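```bash
python3 - <<'E'
from h import *
pick([553.2,-416.5],60,16,75,25,hi=140,lift=130)
snap("top","t2.png",(110,100,430,300),2.5)
place(tray(SQ,0,[26,-36]),90,22,58,hi=150)
pick([386.3,-342.8],24.6,3,40,30)
place(tray(RD,RY,[-45,0]),90+RY,9,26)
goto([420,-150,260],[180,0,60]); snap("top","t3.png",(110,100,430,300),2.5); st()
E
```

```text
down t22.5 [ 553.  -416.4   15.7] yaw60.0 F [ 0.2 -0.5 -0.2] w74.9 gf0.0
gripped t22.9 [ 553.5 -416.8   16.4] yaw60.0 F [0.3 0.  1.1] w40.8 gf25.6
lifted t24.0 [ 552.5 -415.8  128.6] yaw60.0 F [ 0.3 -0.2 -1.4] w40.7 gf25.5
placed t26.9 [ 564.8 -109.6   21.9] yaw90.0 F [ 0.2  0.1 -0.9] w40.9 gf25.5
up t28.4 [ 563.8 -109.3  148.8] yaw90.0 F [ 0.2  0.1 -0.2] w57.7 gf0.0
down t31.0 [ 386.1 -342.7    2.9] yaw24.6 F [-0.2  0.1  0.4] w40.3 gf0.0
gripped t31.4 [ 386.5 -343.2    3.3] yaw24.6 F [-0.3 -0.2  0.7] w15.4 gf28.8
lifted t32.5 [ 385.7 -342.1  119. ] yaw24.6 F [-1.5 -0.6 -0.3] w14.5 gf28.7
placed t35.8 [465.7 141.4   9. ] yaw107.4 F [-0.1  0.4 -0.3] w15.1 gf28.7
up t37.2 [464.8 141.2 119.1] yaw107.4 F [ 0.3  0.3 -0.9] w26.4 gf0.0
 t38.5 [ 419.8 -148.9  258.8] yaw60.1 F [ 0.1 -0.2  0.1] w26.1 gf0.0
```

View pics/t3.png

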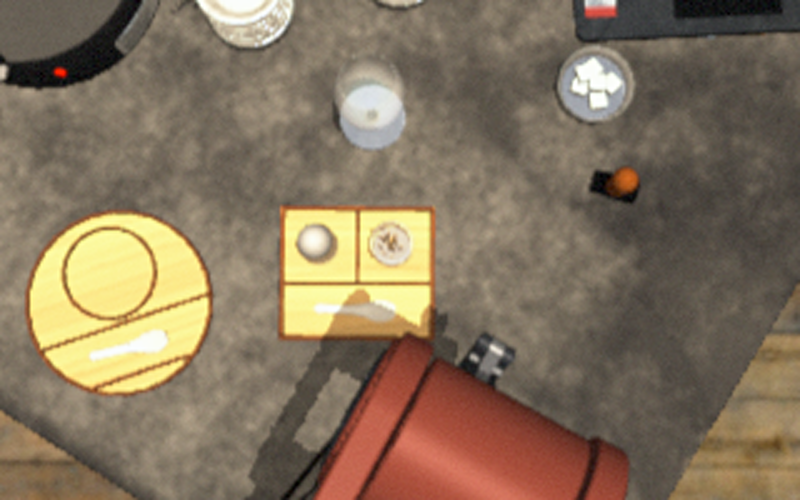

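Both spoons, the salt and the toothpick glass are in place (crop (130,345), (360,310), (316,243), (391,243)). Next I refine the stem glass position with the wrist camera.

```bash
python3 - <<'E'
from h import *
print("foot edge",back("top",[[259,159.6]],0)+[[31,0]])
grip(85); goto([600,-88,260],[180,0,0])
o=get_obs(); from scipy.spatial.transform import Rotation as Ro
T=np.eye(4);T[:3,:3]=Ro.from_euler("xyz",o["ee_rot"],degrees=True).as_matrix();T[:3,3]=o["tcp_pos"]
c=get_calibration("wrist");M=np.linalg.inv(T@np.array(c["mount"]))
snap("wrist","w3.png"); d=[(x["extent"],x["score"]) for x in spot_in("stem_glass","wrist")][:2];print(d)
def pj(X):
    p=X@M[:3,:3].T+M[:3,3];r=np.hypot(p[:,0],p[:,1]);th=np.arctan2(r,p[:,2])
    return np.c_[c["fx"]*th*p[:,0]/r+c["cx"],c["fy"]*th*p[:,1]/r+c["cy"]]
f=lambda xy:(lambda p:(p.max(0)+p.min(0))/2-d[0][0][:2])(pj(cyl(xy,[(0,31),(95,32),(156,30)])))
s=least_squares(f,[688,-88]);print(s.x)
im=cv2.imread("pics/w3.png")
for z,r,col in((0,31,(0,0,255)),(156,30,(0,255,0))):
    for q in pj(cyl(s.x,[(z,r)])):
        if abs(q).max()<2000: cv2.circle(im,(int(q[0]),int(q[1])),1,col,-1)
cv2.imwrite("pics/w3a.png",im); st()
E
```

```text
foot edge [[689.85235187 -88.80100251]]
[([280.9, 99.6, 71.2, 70.2], 0.63)]
[688.24143352 -87.99614763]
 t40.4 [599.6 -88.4 260.2] yaw-0.0 F [0.3 0.9 0.1] w84.9 gf0.0
```

View pics/w3a.png

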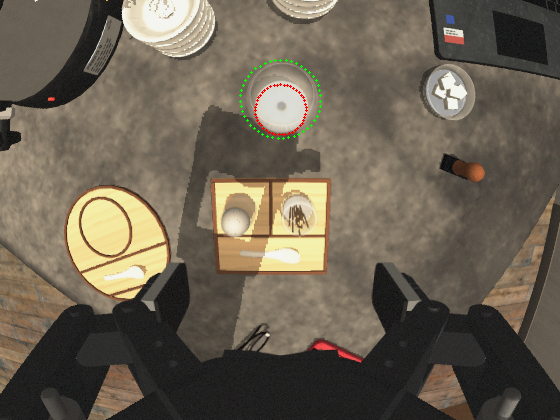

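The fitted foot outline (281,108) and rim outline (281,98) match the glass. I pick it up and place it.

```bash
python3 - <<'E'
from h import *
g=[688.6,-88.2]; y=[180,0,0]
move_l([*g,260],y,speed=150); move_l([*g,110],speed=100); move_l([*g,95],speed=40); st("down")
grip(0,25); st("gripped"); move_l([*g,135],speed=60); st("lift")
p=tray(RD,RY,[30,0]); move_l([*p,145],speed=120); move_l([*p,112],speed=60); move_l([*p,101],speed=25); st("placed")
wait(.3); grip(85); wait(.3); st("open"); move_l([*p,260],speed=100)
goto([420,-180,280],[180,0,60]); wait(.5); snap("top","t4.png",(110,100,430,300),2.5); snap("scene","s4.png",(160,120,430,320),2.9); st()
E
```

```text
down t43.3 [688.2 -88.1  94.3] yaw-0.0 F [ 0.9  0.4 -0.5] w85.1 gf0.0
gripped t43.6 [689.1 -88.4  95.7] yaw0.0 F [-0.4 -0.3  2.1] w62.5 gf27.6
lift t44.4 [688.3 -88.2 134.8] yaw-0.0 F [-0.3  0.1 -0.6] w61.9 gf27.5
placed t48.3 [537.1 163.8 100.8] yaw-0.0 F [-0.5 -0.5 -1.1] w62.4 gf27.5
open t49.3 [537.3 163.8 101. ] yaw0.0 F [ 0.2 -0.1  0.1] w84.8 gf0.0
 t53.2 [ 420. -180.  280.] yaw60.0 F [ 0.4 -0.1  0.2] w85.0 gf0.0
```

View pics/t4.png

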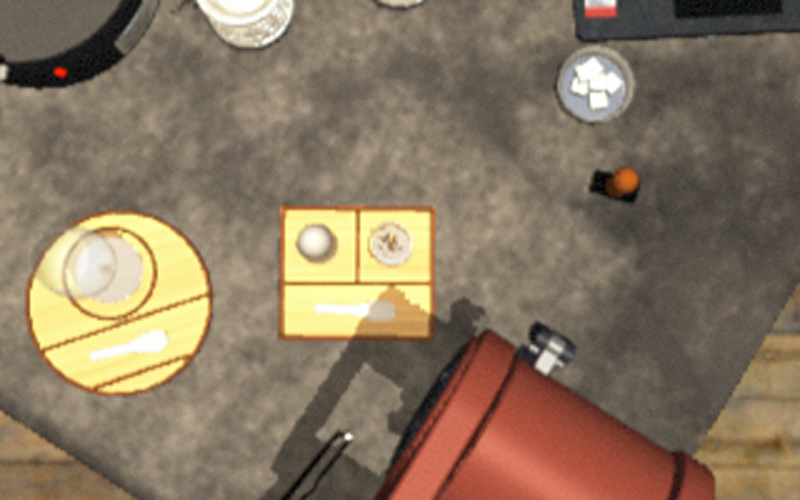

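View pics/s4.png

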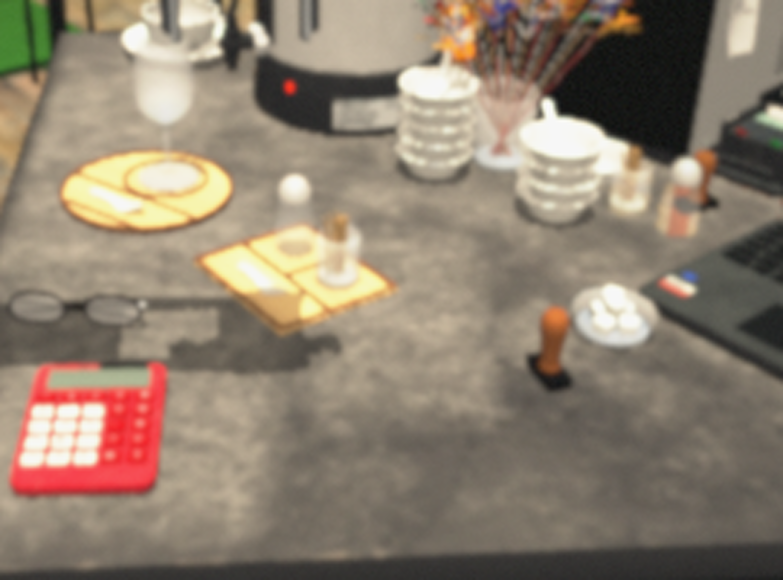

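The stem glass stands upright inside its ring (foot at crop (103,270)). Everything else is seated, and the stamp and sugar dish have not moved.

```bash
python3 -c "
from station import *
print(sign_off())"
```

```text
the job is handed in; nothing more can be done
None
```

Both table kits are made up and the job is handed in at about 53 s; the last pictures show every item seated, the glass upright, and the stamp and sugar dish where they were.

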